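Nest the parts tubs in the instrument case and shut its lid

ROBOT

A 7-joint arm with a two-finger parallel gripper is mounted at the origin on the work surface. World frame = base frame: x ahead of the robot, y to its left, z up, the work surface at z = 0. Lengths are in m, angles in rad, forces in N, time in s.
With the tool pointing down it reaches from about 0.425 to 0.95 m from the base axis. Payload 4.7 kg.
Tool frame: the origin (TCP) lies on the centre line of the jaws, within the pads' length; the fingertips stand robot.nose_length ahead of it and the grasp point (between the pads) lies 8 mm behind it (robot.nose_length is the distance from the TCP to the fingertips, in m); z points along the fingers, y is the line along which they close (so a half turn about z gives the same grasp; the last joint's range is limited). The gripper opens to 85 mm and grips with 20 to 120 N. Pads are 22 mm wide; open, the fingers measure 114 mm over their backs; the gripper's body (76 mm by 85 mm) begins 54 mm behind the grasp point. The pads swing forward as they close: fully open they stand 13 mm farther back than shut.
Start: joints at [-1.169, 0.469, -0.049, 1.532, 0.024, 1.141, -0.082], TCP at [0.282, 0.613, 0.242] pointing down, gripper open.
Joint ranges: [-2.59, 2.59], [-0.33, 1.99], [-1.39, 1.29], [0.1, 2.45], [-1.04, 4.18], [0.21, 1.99], [-2.66, 2.66]. Speed limits (rad/s): [2.57, 2.57, 3.14, 3.14, 3.14, 3.14, 3.14].

INTERFACE

Orientations are given as [roll, pitch, yaw] about the fixed x, y, z axes, in that order (R = Rz(yaw) Ry(pitch) Rx(roll)).
In Python, from plant import robot gives the robot as it stands. Calls block until the motion is done:
- robot.goto(position, orientation): joint-space move of the TCP to a pose.
- robot.move_straight(position, vel=0.15, attitude=None, contact_N=None): straight line of the TCP; attitude=None keeps the orientation; vel is the mean speed in m/s. With contact_N (N) it stops when the force on the tool has changed by that much, and returns True; else False.
- robot.move_joints(angles): joint-space move.
- robot.grip(opening, strength=None): opening from 0.0 (shut) to 1.0 (fully open); strength is the grip in N (None keeps the last); returns when the fingers have stopped.
- robot.sleep(seconds).
- robot.inverse_kinematics(position, orientation): joint angles nearest the present ones, or None.
- robot.sense(): the state.
- robot.grab_frame(name): name is "side" or "top"; returns a dict with "image" (384x512x3 uint8, red, green, blue), "range_z" (384x512 float32, m along the optical axis (not along the pixel's ray), 0 where there is no reading), "fx", "fy", "cx", "cy" (pixels), "dist_coeffs" ([k1, k2, p1, p2, k3] as OpenCV has them; the pictures are not rectified), "R" (3x3) and "t" (3): a world point X has camera coordinates R X + t. Camera axes: x right, y down, z forward; pixel columns grow to the right and rows downward; lengths in m; the calibration is good to about 2 mm. A picture is of the moment at which its call begins.
A pose or a line that the arm cannot do raises robot.IKError and nothing moves.
- robot.close_job(): hands the job in; it is judged then, once.
The state is a dict: "t": time; "joint_pos": joint angles; "joint_velocities": joint speeds; "effort": joint torques, N m; "tcp_pos": TCP position; "tcp_rot": TCP orientation; "wrist_force": force on the tool from outside, world axes, zero at the start; "torque": the same for the moment, N m; "opening": opening from 0.0 (shut) to 1.0 (fully open); "gripper_force": force on a finger pad.
Only numpy, scipy, OpenCV 4.12 (cv2) and the standard library are available. Lean on these libraries where they do the work, as an engineer would, in place of code of your own. Each camera call takes 0.05 s, during which the arm holds its last target. There are 200 camera calls.

TASK

Pack up the tapered parts tubs: set the medium tub into the large one that stands in the open aluminium case, then the small tub into the medium one, each fully home, level and set down gently rather than dropped or forced. Then press the knuckle of the locked lid stay through so that it folds, and lower the lid gently until it is fully shut over the nest. Leave the meter and the solder reel on the bench and the heat sink in the case where they are.

Things in the scene. Friction and masses are not known exactly. Their poses are not given: they have to be found in the camera images.
- case: fixed open-topped aluminium case, outside 210 mm (its x) by 310 mm (its y) by 145 mm high, walls 5, floor 6; origin at the centre of its underside; x points away from the robot (within 0.15 rad), z up. Its lid is hinged on the far (+x) rim and stands open, leaning just past upright, up to 355 mm above the table
- lid_hinge (a point): middle of the lid's hinge line (along the case's y) on the case's far rim: 105 mm along the case's x from its middle, 145 mm above the table
- lid_edge (a point): middle of the lid's free edge, on its outer face. The lid is a flat plate, 210 mm from hinge to edge, 310 mm wide, 8 mm thick, 0.35 kg; shut, it lies level on the rim, outer face 153 mm above the table. To lower it, push its outer face near the free edge from behind, then from above, with 2 to 5 N
- lid (a joint): closing angle of the lid, rad: 0 = open (95 degrees up from level), 1.66 = fully shut. While the stay is locked it will not close. Its hinge is stiff: with the stay folded it keeps the angle at which it is left
- stay_knuckle (a point): middle of the stay's knuckle, a steel roller of 20 mm diameter, 30 mm long along the case's y, at the left (+y) inner end of the case. Press it with 2 to 5 N down and towards the hinge (+x): it swings on an 85 mm radius about a pin that lies at x = -55 mm, z = 135 mm in the case's frame. Locked, it is about 68 mm beyond (+x) and 51 mm above that pin
- stay_fold (a joint): fold of the stay at its knuckle, rad: 0 = locked (85 and 117 mm links, case to knuckle to lid, 6 mm over centre), 0.12 = links in line, above 0.3 = broken, free to fold, 2.9 with the lid shut. Folding it further starts to draw the lid down; friction holds it where it is left
- tub_large_center (a point): centre, 35 mm up, of the large grey open tapered rectangular tub: outside 86x64 mm at the bottom, 100x78 at the rim, 70 high, walls 6, inner floor 30 above the underside; 400 g. x along its long side, y along its short side, z up. Loose on the case's floor in its right (-y) half, long side roughly along the case's x; it stays there
- tub_medium_center (a point): centre, 35 mm up, of the medium grey open tapered rectangular tub: outside 74x52 mm at the bottom, 88x66 at the rim, 70 high, walls 6, inner floor 30 above the underside; 280 g. x along its long side, y along its short side, z up. Starts on the table beside the case. Home in the large tub, its centre is 30 mm above that tub's, its rim 30 mm proud, with 3 mm play all round
- tub_small_center (a point): centre, 35 mm up, of the small grey open tapered rectangular tub: outside 62x40 mm at the bottom, 76x54 at the rim, 70 high, walls 6, inner floor 30 above the underside; 220 g. x along its long side, y along its short side, z up. Starts on the table beside the case. Home in the medium tub, its centre is 30 mm above that tub's, with 3 mm play; the whole nest is then 130 mm high, 9 mm below the shut lid
- meter_center (a point): centre of the loose orange hand-held meter, 120 mm (x) by 70 mm by 36 mm high, lying on the table: leave it alone
- reel_center (a point): centre of the loose solder reel standing on end, 60 mm in diameter, 58 mm high: leave it alone
- heatsink_center (a point): centre of the loose finned aluminium heat sink, 50 mm (x) by 60 mm by 40 mm high, lying on the case's floor in its left (+y) half: leave it alone
Not all that is in view belongs to the job. Leave any green or yellow look-alike of the part that bears tub_medium_center alone.

How it is judged:
By the outcome, as a careful person would: the job done as asked, in the order asked, and still so for the second after the job is handed in, with the robot touching nothing.
It also fails if it takes over 72 s, if anything falls off the work surface, if the arm or the gripper's body presses on something with over 40 N, if the wrist force passes 120 N, or if a joint passes its speed limit or range.

## Working session

There is one attempt and no reset: what is moved stays moved. The work goes in short steps, each a Python script; the robot and the scene stay as the last script left them, time stands still between calls to the robot, and variables do not carry over. Pictures are saved under pics/ and viewed, at most 10 in all, crops included, and the job is handed in when it is done.

```bash
ls; mkdir -p pics
python3 - <<'E'
from plant import robot
import cv2,numpy as np
s=robot.sense(); print(s, robot.nose_length)
for n in("top","side"):
    f=robot.grab_frame(n); cv2.imwrite(f"pics/{n}0.png",cv2.resize(f["image"][:,:,::-1],(800,600)))
    np.savez(f"{n}0.npz",**f); print(n,f["fx"],f["cx"],f["cy"],f["dist_coeffs"],-f["R"].T@f["t"],f["R"])
E
```

```text
pics
{'t': 0.0, 'joint_pos': array([-1.16891185,  0.46950162, -0.04861985,  1.53372375,  0.02413607,
        1.14102905, -0.08230263]), 'joint_velocities': array([-0.00131724,  0.0014291 ,  0.00049216,  0.00049124, -0.00045476,
       -0.00063277, -0.00123228]), 'effort': array([-3.47576515e-04, -5.10312259e+01, -4.70887008e-02, -2.37716478e+01,
        1.06717116e-02,  7.38250441e-03,  2.84030442e-06]), 'tcp_pos': array([0.28161021, 0.6128041 , 0.24120831]), 'tcp_rot': array([-3.13952046e+00,  9.98564319e-05,  2.71087523e+00]), 'wrist_force': array([ 0.41480566,  0.34898777, -0.28667938]), 'torque': array([-0.04374284,  0.0058107 ,  0.0341559 ]), 'gripper_force': 0.0, 'opening': 0.9968178284054633} 0.011
top 466.11451335021593 256.9993663901228 186.04908778552738 [0.03526067 0.         0.         0.         0.        ] [ 0.22099507 -0.06429892  1.63315854] [[-0.10905761 -0.99402093 -0.00536825]
 [-0.9737634   0.10791707 -0.20034655]
 [ 0.19972799 -0.01662191 -0.97971039]]
side 391.00905131391863 257.88179810971457 191.71666054236837 [-0.0599806  0.         0.         0.         0.       ] [-0.13245136 -0.83556975  0.9155964 ] [[ 0.78012094 -0.6255501   0.00991914]
 [-0.35523701 -0.45595419 -0.81603458]
 [ 0.51499318  0.63308202 -0.57791796]]
```

View pics/top0.png

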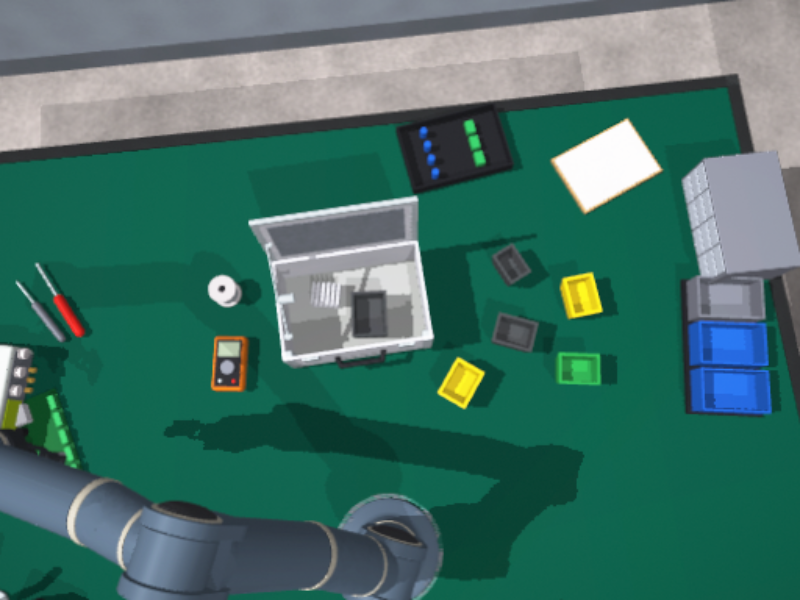

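View pics/side0.png

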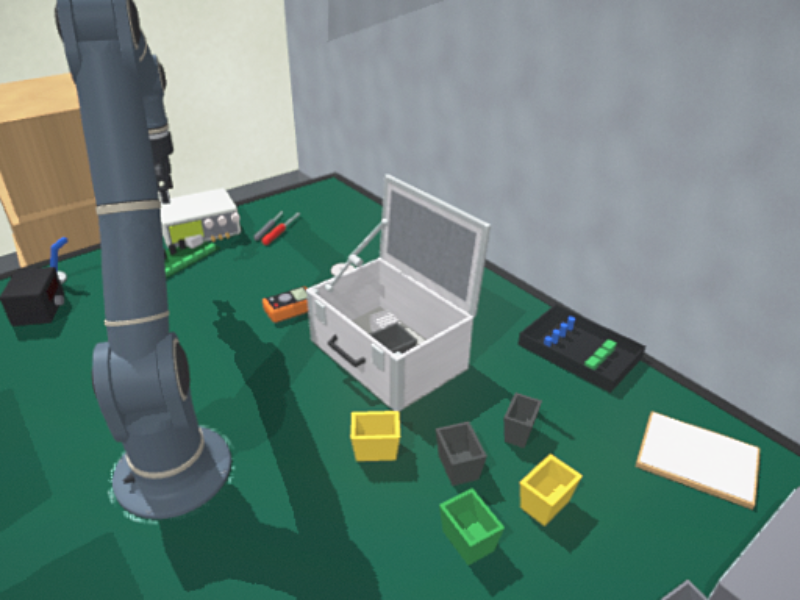

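The top view shows these candidates (800x600 px):
- Dark grey tubs: (515,332) is larger and so the medium; (511,264) is the small; (370,313) is the large one, in the case.
- Look-alikes: yellow at (461,383) and (581,295), green at (578,369), and a grey bin at (725,298).

Next I'll check these in a close crop and measure the rims.

```bash
cat > h.py <<'E'
import numpy as np,cv2
def cloud(f):
    h,w=f["range_z"].shape
    K=np.array([[f["fx"],0,f["cx"]],[0,f["fy"],f["cy"]],[0,0,1]],float)
    u,v=np.meshgrid(np.arange(w),np.arange(h))
    p=cv2.undistortPoints(np.stack([u,v],-1).reshape(-1,1,2).astype(float),K,np.array(f["dist_coeffs"],float)).reshape(h,w,2)
    z=f["range_z"]; C=np.dstack([p*z[...,None],z])
    W=(C-f["t"])@f["R"]; W[z==0]=np.nan
    return W
def rect(P):
    (c,s,a)=cv2.minAreaRect((P[:,:2]*1000).astype(np.float32))
    if s[0]<s[1]: s=s[::-1]; a-=90
    a=(a+90)%180-90
    return np.round(c,1),np.round(s,1),round(a,1)
E
python3 - <<'E'
import numpy as np,cv2
from h import *
for n in("top","side"):
    f=dict(np.load(n+"0.npz")); W=cloud(f); im=f["image"].astype(int)
    dark=(im.max(2)<110)&(im.max(2)-im.min(2)<18)
    # scaled seeds
    for name,(x0,x1,y0,y1,z0,z1) in dict(tubs=(.3,.9,-.6,-.1,.062,.08)).items():
        m=dark&(W[...,2]>z0)&(W[...,2]<z1)&(W[...,0]>x0)&(W[...,0]<x1)&(W[...,1]>y0)&(W[...,1]<y1)
        k,l=cv2.connectedComponents(m.astype(np.uint8),connectivity=8)
        for i in range(1,k):
            q=W[l==i]
            if len(q)>25: print(n,len(q),rect(q),np.median(q[:,2]), np.argwhere(l==i).mean(0)[::-1])
    # case rim
    for z0,z1 in((.138,.150),(.345,.362)):
        m=(W[...,2]>z0)&(W[...,2]<z1)&(W[...,0]>.3)&(W[...,0]<.9)&(abs(W[...,1])<.35)&(im.max(2)-im.min(2)<40)
        k,l=cv2.connectedComponents(m.astype(np.uint8),connectivity=8)
        for i in range(1,k):
            q=W[l==i]
            if len(q)>25: print(n,"z",z0,len(q),rect(q),np.argwhere(l==i).mean(0)[::-1])
im=np.load("top0.npz")["image"][120:260,150:360,::-1]
cv2.imwrite("pics/crop1.png",cv2.resize(im,(798,532),interpolation=cv2.INTER_CUBIC))
W=cloud(dict(np.load("top0.npz")))
print(W[202,236],W[213,329],W[169,327])
E
```

```text
top 123 (array([ 574. , -337.2]), array([73.6, 52.9]), 26.4) 0.06973147463023092 [326.58536585 167.75609756]
top 163 (array([ 422.7, -324.2]), array([86.4, 66.7]), 68.7) 0.06905447403075646 [329.91411043 212.16564417]
top z 0.138 150 (array([621.4,   5.8]), array([200.7,   9.4]), -87.5) [224.28666667 160.75333333]
top z 0.138 82 (array([ 570.5, -120.2]), array([117.1,  34.1]), 3.1) [266.54878049 167.07317073]
top z 0.138 52 (array([615.3, 145.9]), array([65.6, 21.1]), -71.3) [182.55769231 167.42307692]
top z 0.138 148 (array([ 433.4, -104.1]), array([141.6,  74.4]), -49.9) [266.10810811 212.47972973]
top z 0.138 212 (array([426.1, 100.2]), array([220.6, 101.6]), 61.0) [195.19811321 220.79716981]
top z 0.345 479 (array([644.3,  21.9]), array([311.3,  14.2]), -87.8) [213.29645094 135.1085595 ]
side 178 (array([ 574.9, -334.3]), array([80.6, 54.2]), 25.8) 0.06973769034031713 [333.87640449 262.54494382]
side 281 (array([ 422.2, -321.4]), array([90.4, 66.7]), 67.3) 0.06956367988219529 [294.44483986 284.07829181]
side z 0.138 803 (array([517.7,  21.2]), array([317.6, 224.2]), -87.8) [249.22291407 197.69613948]
side z 0.345 347 (array([645.1,  25.4]), array([313.1,  16.4]), -87.9) [279.63688761 129.24207493]
[ 0.49794431 -0.01281469  0.03871769] [ 0.42532762 -0.32855087  0.03250184] [ 0.58273651 -0.34470554  0.02528945]
```

View pics/crop1.png

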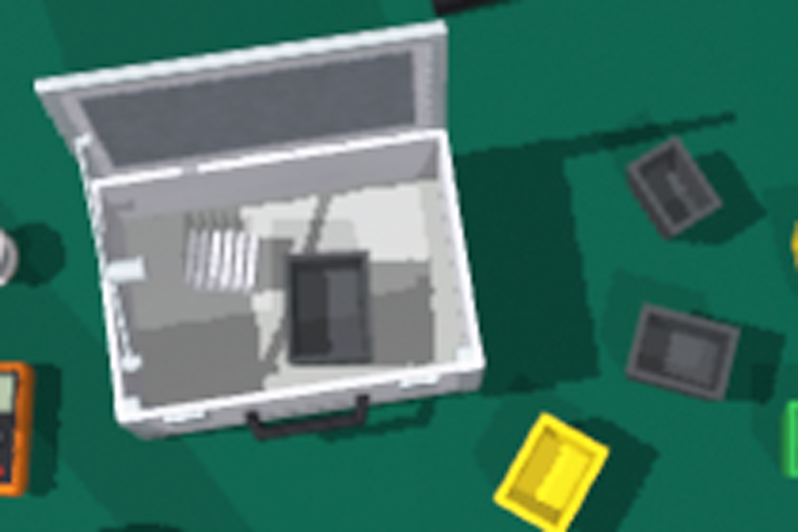

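The close crop confirms the choice: the medium grey tub is at crop (683,352), the small one at (674,188), and the large one in the case at (328,308). The yellow and green look-alikes stay put. The stay knuckle is near crop (125,270). Next I'll measure the large tub and the knuckle.

Run:
```python
import numpy as np,cv2
from h import *
from plant import robot
for n in("top","side"):
    f=dict(np.load(n+"0.npz")); W=cloud(f); im=f["image"].astype(int)
    dark=(im.max(2)<120)&(im.max(2)-im.min(2)<18)
    X,Y,Z=W[...,0],W[...,1],W[...,2]
    m=dark&(abs(Z-.075)<.008)&(X>.42)&(X<.6)&(Y>-.1)&(Y<.07)
    k,l,st,c=cv2.connectedComponentsWithStats(m.astype(np.uint8),connectivity=8)
    for i in range(1,k):
        if st[i,4]>25: q=W[l==i]; print(n,"large",len(q),rect(q),np.median(q[:,2]))
    m=(Z>.158)&(Z<.26)&(X>.46)&(X<.6)&(Y>.1)&(Y<.2)
    q=W[m]; 
    for a in np.arange(.16,.26,.01):
        s=q[abs(q[:,2]-a)<.005]
        if len(s): print(n,"stay z",round(a,3),len(s),np.round(s.min(0)[:2],3),np.round(s.max(0)[:2],3))
    # lid top edge line
    m=(Z>.352)&(Z<.36)&(X>.6)&(X<.7)&(abs(Y)<.25); q=W[m]; print(n,"lidtop",np.round(q.min(0),3),np.round(q.max(0),3),rect(q))
for y in(68,26,0): 
    for p in([.422,-.323,.053],[.5745,-.336,.053],[.498,-.015,.2]):
        for d in(0,180,-180):
            j=robot.inverse_kinematics(p,[np.pi,0,np.radians(y+d)]); print(y,d,p,None if j is None else np.round(j,2))
```

```text
top large 180 (array([496.2, -12.1]), array([99.4, 77.7]), -4.0) 0.07540187282192634
top stay z 0.16 10 [0.473 0.155] [0.505 0.161]
top stay z 0.17 6 [0.491 0.156] [0.501 0.16 ]
top stay z 0.18 11 [0.503 0.132] [0.538 0.164]
top stay z 0.19 38 [0.515 0.132] [0.552 0.166]
top stay z 0.2 36 [0.517 0.134] [0.566 0.167]
top stay z 0.21 14 [0.537 0.162] [0.58  0.168]
top stay z 0.22 9 [0.567 0.164] [0.586 0.168]
top stay z 0.23 8 [0.583 0.165] [0.598 0.168]
top stay z 0.24 2 [0.595 0.166] [0.598 0.169]
top lidtop [ 0.633 -0.134  0.352] [0.654 0.177 0.36 ] (array([645. ,  21.8]), array([311.5,  14.6]), -88.2)
side large 149 (array([510.9, -12.4]), array([79.8, 70.8]), 86.2) 0.07454903342846851
side stay z 0.16 9 [0.476 0.158] [0.502 0.161]
side stay z 0.17 12 [0.487 0.156] [0.511 0.163]
side stay z 0.18 14 [0.497 0.134] [0.529 0.163]
side stay z 0.19 30 [0.511 0.13 ] [0.538 0.166]
side stay z 0.2 36 [0.518 0.131] [0.557 0.172]
side stay z 0.21 14 [0.54  0.162] [0.582 0.171]
side stay z 0.22 16 [0.561 0.165] [0.595 0.17 ]
side stay z 0.23 13 [0.576 0.164] [0.599 0.17 ]
side stay z 0.24 1 [0
[... 1405 characters left out ...]
 0.2] [-0.29  0.23  0.27  2.01 -0.08  0.92  2.05]
0 0 [0.422, -0.323, 0.053] [-0.09  0.67  0.91  2.07 -0.77  0.78 -0.26]
0 180 [0.422, -0.323, 0.053] [ 0.1   0.56  0.62  2.06 -0.52  0.67  2.63]
0 -180 [0.422, -0.323, 0.053] [ 0.1   0.56  0.62  2.06 -0.52  0.67  2.63]
0 0 [0.5745, -0.336, 0.053] [-0.17  0.92  1.04  1.75 -0.92  1.04 -0.36]
0 180 [0.5745, -0.336, 0.053] [ 0.18  0.68  0.42  1.73 -0.36  0.81  2.34]
0 -180 [0.5745, -0.336, 0.053] [ 0.18  0.68  0.42  1.73 -0.36  0.81  2.34]
0 0 [0.498, -0.015, 0.2] [-0.7   0.28  0.79  2.03 -0.24  0.93 -1.36]
0 180 [0.498, -0.015, 0.2] [-0.35  0.23  0.34  2.01 -0.1   0.92  1.62]
0 -180 [0.498, -0.015, 0.2] [-0.35  0.23  0.34  2.01 -0.1   0.92  1.62]
```

```bash
cat >> h.py <<'E'
from plant import robot
def down(deg): return [np.pi,0,np.radians(deg)]
def say(tag):
    s=robot.sense(); print(tag,"t%.1f"%s["t"],np.round(s["tcp_pos"],4),"yaw%.1f"%np.degrees(s["tcp_rot"][2]),"F",np.round(s["wrist_force"],1),"op%.2f"%s["opening"],"gf%.0f"%s["gripper_force"]); return s
def snap(n,name,box=None,save=True):
    f=robot.grab_frame(n); im=f["image"][:,:,::-1]
    if box: x0,x1,y0,y1=box; im=im[y0:y1,x0:x1]
    k=min(800/im.shape[1],600/im.shape[0])
    cv2.imwrite(f"pics/{name}.png",cv2.resize(im,None,fx=k,fy=k,interpolation=cv2.INTER_CUBIC)); return f
def pick(x,y,deg,z=.054,strength=30):
    robot.goto([x,y,.16],down(deg)); robot.move_straight([x,y,z],vel=.15); say("at")
    robot.grip(0,strength=strength); say("gripped")
E
python3 - <<'E'
from h import *
robot.goto([.42,.05,.52],down(68)); say("wp")
pick(.4225,-.3228,68)
robot.move_straight([.4225,-.3228,.26]); say("up")
robot.goto([.4965,-.0105,.26],down(-4)); say("over")
f=snap("side","hold1",(170,420,60,260)); np.savez("s1.npz",**f); f=robot.grab_frame("top"); np.savez("t1.npz",**f)
E
```

```text
wp t2.4 [0.42   0.0513 0.5194] yaw68.1 F [0.2 0.5 0.3] op1.00 gf0
at t5.1 [ 0.423  -0.3233  0.0547] yaw68.0 F [ 1.4 -0.2 -0.4] op1.00 gf0
gripped t5.5 [ 0.4235 -0.3235  0.0554] yaw68.0 F [-0.1  0.2  6.1] op0.75 gf32
up t7.0 [ 0.4221 -0.3223  0.2591] yaw68.0 F [-0.3 -0.4 -3.4] op0.75 gf34
over t8.6 [ 0.4964 -0.0113  0.26  ] yaw-4.0 F [ 0.1  0.7 -3.4] op0.76 gf34
```

View pics/hold1.png

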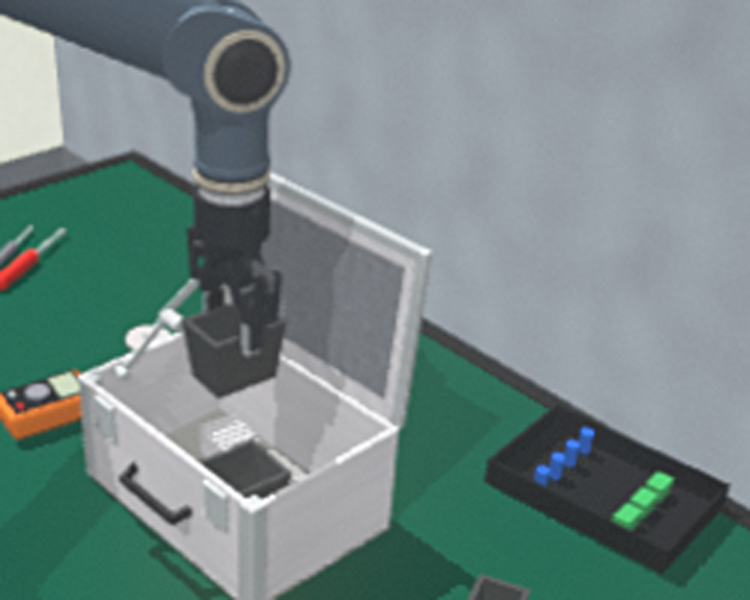

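The medium tub is held level at crop (235,345), above the large one at (245,470). I'll lower it gently.

Run:
```python
from h import *
x,y=.4965,-.0105
robot.move_straight([x,y,.14],vel=.12); say("entry")
c=robot.move_straight([x,y,.089],vel=.03,contact_N=3); s=say("contact %s"%c)
```

```text
entry t9.8 [ 0.4971 -0.0106  0.1406] yaw-4.0 F [ 0.1  1.  -4. ] op0.75 gf34
contact True t11.3 [ 0.4964 -0.0106  0.0913] yaw-4.0 F [-0.8  0.2  5.5] op0.75 gf35
```

Run:
```python
from h import *
x,y=.4965,-.0105
robot.grip(1.0); robot.move_straight([x,y,.27],vel=.25); say("released")
robot.goto([.50,-.25,.26],down(26))
pick(.575,-.3355,26)
f=robot.grab_frame("top"); W=cloud(f); im=f["image"].astype(int)
X,Y,Z=W[...,0],W[...,1],W[...,2]
for a,b in((.098,.112),(.068,.083)):
    m=(im.max(2)<120)&(Z>a)&(Z<b)&(X>.42)&(X<.57)&(Y>-.08)&(Y<.06); q=W[m]; print(len(q),rect(q),np.median(q[:,2]),np.ptp(q[:,2]))
snap("top","med",(200,300,150,225))
```

```text
released t12.5 [ 0.4956 -0.0101  0.2689] yaw-4.0 F [ 0.1  0.2 -0.2] op1.00 gf0
at t15.0 [ 0.5756 -0.336   0.0553] yaw26.0 F [ 0.7 -0.7 -0.1] op1.00 gf0
gripped t15.4 [ 0.5755 -0.336   0.0552] yaw26.0 F [-0.5  1.1  5.8] op0.61 gf31
  return _methods._mean(a, axis=axis, dtype=dtype,
  ret = ret.dtype.type(ret / rcount)
Traceback (most recent call last):
ValueError: zero-size array to reduction operation maximum which has no identity
```

Run:
```python
from h import *
robot.move_straight([.575,-.3355,.30],vel=.2); say("up")
for n in("top","side"):
    f=robot.grab_frame(n); W=cloud(f); im=f["image"].astype(int)
    X,Y,Z=W[...,0],W[...,1],W[...,2]
    for a,b in((.098,.112),(.068,.083)):
        m=(im.max(2)<125)&(im.max(2)-im.min(2)<20)&(Z>a)&(Z<b)&(X>.42)&(X<.57)&(Y>-.08)&(Y<.06); q=W[m]
        if len(q)>5: print(n,len(q),rect(q),np.median(q[:,2]),q[:,2].min(),q[:,2].max())
snap("side","med",(180,340,110,230))
```

```text
up t16.8 [ 0.5746 -0.3349  0.2985] yaw26.0 F [-0.1  0.5 -2.9] op0.61 gf32
top 127 (array([494.7, -10.9]), array([87.9, 63.8]), -5.1) 0.10583160883028833 0.09804624762604737 0.11185109333398498
top 153 (array([496.9, -11.6]), array([99.3, 75.7]), -4.9) 0.07324865668287818 0.06800246772202086 0.08260559952537669
side 171 (array([494.5,  -9.9]), array([90.2, 68.6]), -6.2) 0.1055533932007272 0.09811481571392995 0.11197527179853123
side 150 (array([511.4, -16.9]), array([70.4, 68.7]), 87.2) 0.0763266240513853 0.06807963542946968 0.08294739062975459
```

View pics/med.png

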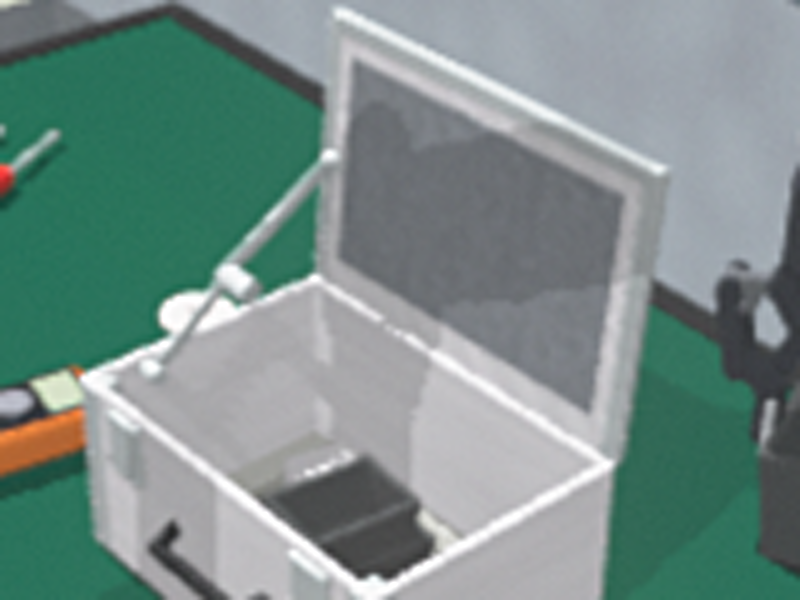

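The medium tub is home: its rim is at z = 0.106 and level, and it shows as the dark nest at crop (350,520). The roller of the stay is clear at crop (235,282). Small tub next.

Run:
```python
from h import *
x,y=.495,-.0105
robot.goto([x,y,.28],down(-5)); say("over")
robot.move_straight([x,y,.17],vel=.12)
c=robot.move_straight([x,y,.118],vel=.03,contact_N=3); say("contact %s"%c)
```

```text
over t18.2 [ 0.4955 -0.0114  0.2805] yaw-5.1 F [-1.1  0.3 -1.5] op0.62 gf32
contact True t20.8 [ 0.4949 -0.0106  0.1211] yaw-5.0 F [-0.8  0.8  5.2] op0.62 gf32
```

Run:
```python
from h import *
x,y=.495,-.0105
robot.grip(1.0); robot.move_straight([x,y,.30],vel=.25); say("released")
robot.grip(0.0)
robot.goto([.523,.141,.25],down(2)); say("above")
f=robot.grab_frame("side"); W=cloud(f); im=f["image"].astype(int); Z=W[...,2]
m=(im.max(2)<125)&(im.max(2)-im.min(2)<20)&(Z>.127)&(Z<.143)&(W[...,0]>.42)&(W[...,0]<.57)&(W[...,1]>-.08)&(W[...,1]<.06); q=W[m]
print("small",len(q),rect(q),np.median(q[:,2]))
c=robot.move_straight([.523,.141,.195],vel=.03,contact_N=2); say("contact %s"%c)
snap("side","knuckle",(190,320,100,200))
```

```text
released t22.1 [ 0.4941 -0.0101  0.2988] yaw-5.0 F [ 0.3 -0.7 -0.4] op1.00 gf0
above t23.5 [0.523  0.1406 0.2499] yaw2.0 F [-0.2 -0.2  0.4] op-0.00 gf0
small 188 (array([492.2,  -8.8]), array([76. , 58.5]), -5.0) 0.13481450157676728
contact True t24.9 [0.5233 0.141  0.2064] yaw2.0 F [ 0.6 -0.1 -0.4] op-0.00 gf1
```

View pics/knuckle.png

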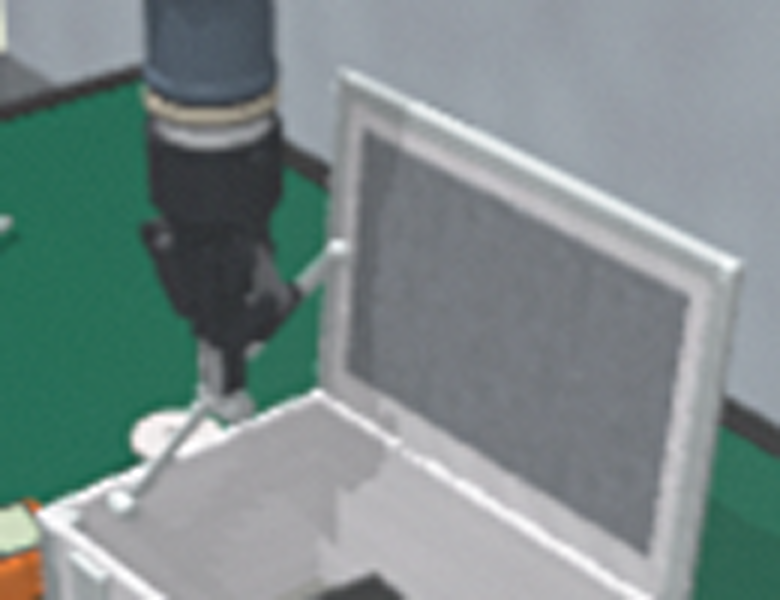

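The closed fingertips rest on the roller at crop (230,395). I'll press it round its arc.

Run:
```python
from h import *
x0,y0,z0=.5233,.141,.2064
a0=np.arctan2(51,68); R=.085
for d in (.06,.12,.18,.24,.30,.36,.40):
    dx=R*(np.cos(a0-d)-np.cos(a0)); dz=R*(np.sin(a0-d)-np.sin(a0))
    robot.move_straight([x0+dx+.001,y0,z0+dz-.001],vel=.04); s=say("d%.2f"%d)
    if np.linalg.norm(s["wrist_force"])>15: break
snap("side","folded",(190,320,100,200))
```

```text
d0.06 t25.3 [0.5269 0.1409 0.2007] yaw2.0 F [ 0.2 -0.7  0.1] op0.00 gf0
d0.12 t25.5 [0.5298 0.1409 0.1965] yaw2.0 F [-0.2 -0.3 -0.1] op0.00 gf0
d0.18 t25.8 [0.5323 0.1409 0.1921] yaw2.0 F [0.2 0.9 0.5] op0.00 gf0
d0.24 t26.1 [0.5345 0.141  0.1875] yaw2.0 F [-0.2  0.5  0.1] op-0.00 gf0
d0.30 t26.4 [0.5366 0.141  0.1828] yaw2.0 F [-0.4  0.2  1.6] op-0.00 gf0
d0.36 t26.6 [0.5382 0.141  0.1782] yaw2.0 F [0.5 0.2 1.6] op-0.00 gf1
d0.40 t26.9 [0.5393 0.1411 0.1751] yaw2.0 F [ 1.5 -0.5  2.4] op0.00 gf1
```

View pics/folded.png

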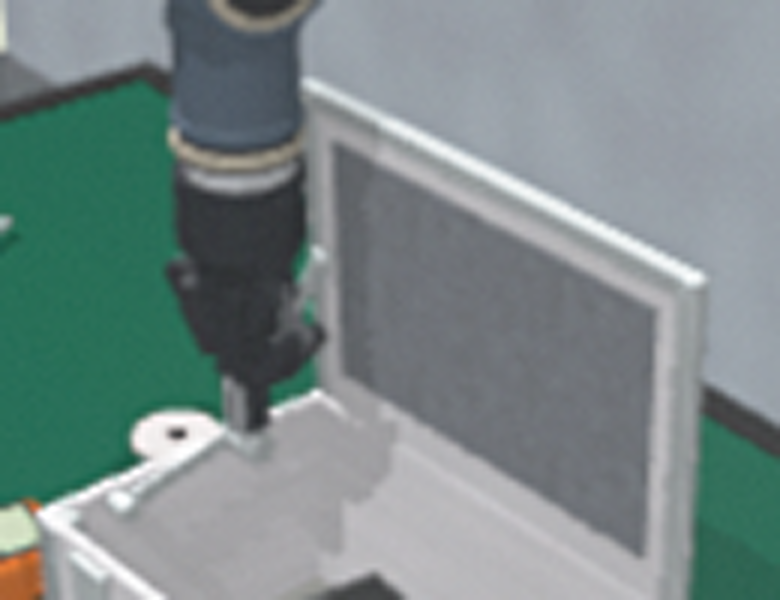

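The stay is broken: the roller now sits at rim level, crop (250,440), and the lid has tipped slightly forward. I'll back off and go behind the lid.

Run:
```python
from h import *
robot.move_straight([.50,.141,.22],vel=.2); robot.move_straight([.50,.10,.47],vel=.3)
f=robot.grab_frame("side"); W=cloud(f); Z=W[...,2]
m=(Z>.33)&(Z<.37)&(W[...,0]>.56)&(W[...,0]<.7)&(W[...,1]>-.15)&(W[...,1]<.04); q=W[m]
zt=q[:,2].max(); e=q[q[:,2]>zt-.006]; print("lid top",zt,np.round(e.min(0),3),np.round(e.max(0),3))
robot.goto([.70,.02,.47],down(2)); robot.move_straight([.70,.02,.346],vel=.2); say("behind")
c=robot.move_straight([.62,.02,.346],vel=.04,contact_N=2); say("contact %s"%c)
```

```text
lid top 0.36094031466282384 [ 0.611 -0.132  0.355] [0.629 0.037 0.361]
behind t30.1 [0.7002 0.0205 0.3483] yaw2.1 F [-0.2 -1.2  0.6] op-0.00 gf0
contact True t31.5 [0.6346 0.0201 0.3459] yaw2.0 F [ 0.9 -0.3  0.4] op-0.00 gf0
```

Run:
```python
from h import *
r=.19
for d in list(range(82,9,-8))+[6,3]:
    t=np.radians(d)
    x=.623-r*np.cos(t)+.008*np.sin(t)+.0105; z=.145+r*np.sin(t)+.008*np.cos(t)+.011
    robot.move_straight([x,.02-.0*x,z],vel=.05); s=say("%d"%d)
    if np.linalg.norm(s["wrist_force"])>12: print("ABORT"); break
snap("side","lid1",(150,380,70,242))
```

```text
82 t32.1 [0.6141 0.0204 0.3451] yaw2.0 F [ 0.5  0.5 -0.9] op-0.00 gf0
74 t32.8 [0.588  0.0203 0.3407] yaw2.0 F [-0.4  0.6  0.4] op-0.01 gf0
66 t33.4 [0.5628 0.0204 0.3325] yaw2.0 F [ 0.4 -0.1  0.2] op-0.00 gf0
58 t34.1 [0.5389 0.0203 0.3211] yaw2.0 F [ 0.3 -0.4 -0.4] op0.00 gf0
50 t34.8 [0.5169 0.0203 0.3064] yaw2.0 F [-0.4  0.  -0.5] op-0.00 gf0
42 t35.5 [0.4971 0.0203 0.2888] yaw2.0 F [0.2 0.2 0.2] op-0.00 gf0
34 t36.2 [0.48   0.0202 0.2687] yaw2.0 F [-0.2 -0.1  0.4] op-0.00 gf0
26 t36.9 [0.4659 0.0201 0.2463] yaw2.0 F [ 0.4 -0.8  0. ] op-0.00 gf0
18 t37.5 [0.455  0.02   0.2222] yaw2.0 F [ 0.2 -0.2 -0. ] op-0.00 gf0
10 t38.2 [0.4476 0.0199 0.1967] yaw2.0 F [-0.3  0.9  0.5] op-0.01 gf0
6 t38.6 [0.445  0.0199 0.1835] yaw2.0 F [-0.2  0.1  0.3] op0.00 gf0
3 t39.0 [0.4438 0.0199 0.1736] yaw2.0 F [ 0.5  0.1 -0.1] op-0.00 gf0
```

View pics/lid1.png

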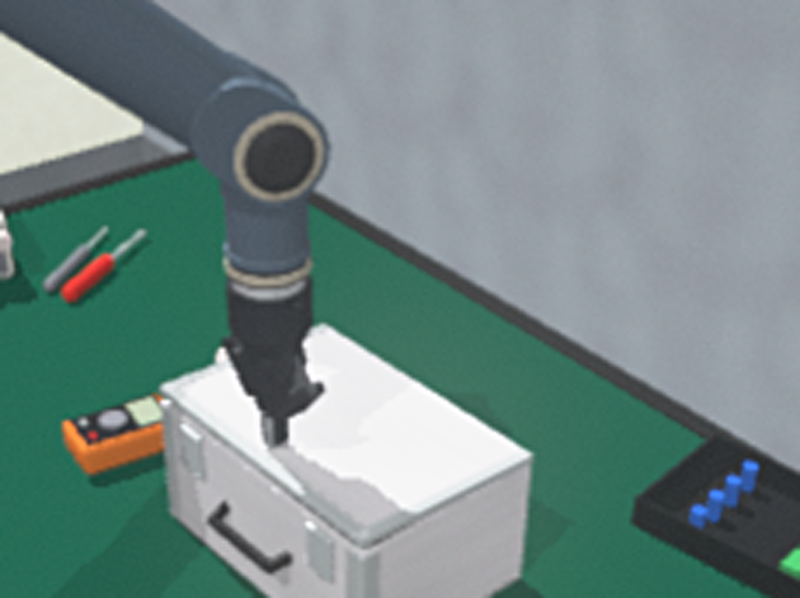

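The lid came down with the finger at crop (275,440) and is nearly shut. A last gentle press, then I'll check its level.

Run:
```python
from h import *
c=robot.move_straight([.4436,.02,.158],vel=.02,contact_N=5); say("press %s"%c)
robot.move_straight([.4436,.02,.28],vel=.2); robot.goto([.35,-.35,.35],down(2)); say("away")
for n in("side","top"):
    f=robot.grab_frame(n); W=cloud(f); Z=W[...,2]
    m=(abs(W[...,0]-.518)<.095)&(abs(W[...,1]-.02)<.14)&(Z>.12)&(Z<.2); q=W[m]
    A=np.c_[q[:,:2]-[.518,.02],np.ones(len(q))]; print(n,len(q),np.linalg.lstsq(A,q[:,2],rcond=None)[0])
snap("side","final")
```

```text
press True t39.6 [0.4438 0.02   0.1641] yaw2.0 F [-1.3  0.4  5.9] op0.00 gf3
away t41.8 [ 0.3508 -0.3488  0.3493] yaw2.1 F [ 0.4 -1.   0.2] op-0.00 gf0
side 2347 [-0.00160957  0.00163519  0.15516407]
top 4977 [-0.00092835  0.00043864  0.15318236]
```

View pics/final.png

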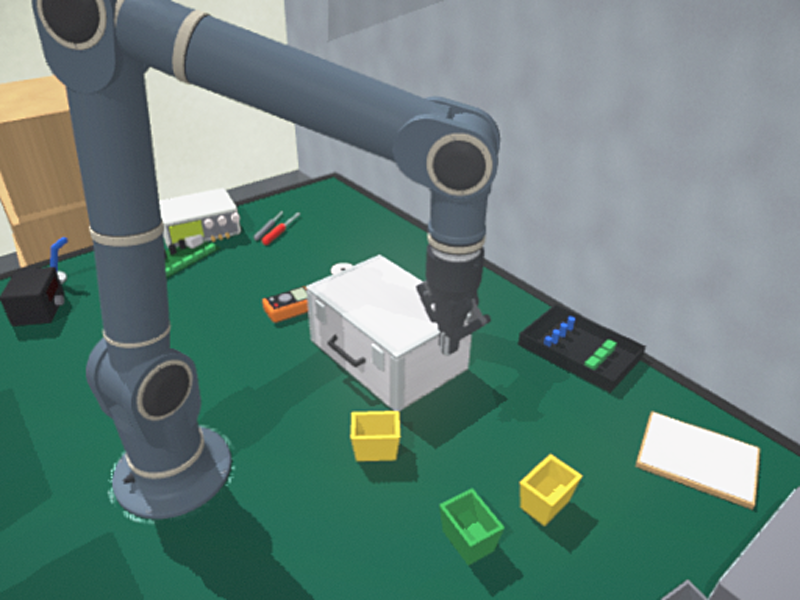

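The lid is shut and level with its outer face at about 153 mm, shown at (390,300). The meter, the reel and the look-alikes haven't moved, and the arm is clear.

```bash
python3 -c "
from plant import robot
print(robot.close_job())"
```

```text
the job is handed in; nothing more can be done
None
```

The job is handed in after about 42 s of robot time: the tubs are nested fully home, the stay is folded, the lid is shut and level, and the meter, reel and look-alikes were left alone (I never touched the heat sink, but did not measure it again before the lid shut).

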